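# Hang the washed ring on the blow-off stand and hold the air lever half-way

## Robot

A 6-joint arm with a two-finger parallel gripper is mounted at the origin on the work surface; the furniture and walls round the work are solid. World frame = base frame: x ahead of the robot, y to its left, z up, the work surface at z = 0. Lengths are in mm, angles in rad, forces in N, time in s.
With the tool pointing down it reaches from about 250 to 850 mm from the base axis. Payload 12.5 kg.
Tool frame: the origin (TCP) lies midway between the tips of the shut fingers; the grasp point (between the pads) lies 19 mm behind it; z points along the fingers, y is the line along which they close (so a half turn about z gives the same grasp; the last joint's range is limited). The gripper opens to 93 mm and grips with 3 to 60 N. Pads are 15 mm wide; open, the fingers measure 128 mm over their backs; the gripper's body (75 mm by 188 mm) begins 65 mm behind the grasp point.
Start: joints at [1.061, 0.351, 1.652, -0, 1.139, -0.085], TCP at [226.644, 501.115, 188.433] pointing down, gripper open.
Joint ranges: [-2.75, 2.75], [-0.79, 2.1], [0.01, 2.65], [-1.57, 4.71], [0.07, 3.14], [-2.87, 2.87]. Speed limits (rad/s): [2.22, 2.22, 2.79, 3.14, 3.14, 3.14].

## Interface

Orientations are given as [roll, pitch, yaw] about the fixed x, y, z axes, in that order (R = Rz(yaw) Ry(pitch) Rx(roll)).
In Python, from rig import ctrl, read_camera, ticket gives the robot as it stands. Calls block until the motion is done:
- ctrl.reach(position, orientation): joint-space move of the TCP to a pose.
- ctrl.servo_line(position, orientation=None, feed=150, until_force=None): straight line of the TCP; orientation=None keeps the orientation; feed is the mean speed in mm/s. With until_force (N) it stops when the force on the tool has changed by that much, and returns True; else False.
- ctrl.goto_joints(angles): joint-space move.
- ctrl.grip(opening, squeeze=None): opening from 0.0 (shut) to 1.0 (fully open); squeeze is the grip in N (None keeps the last); returns when the fingers have stopped.
- ctrl.pause(seconds).
- ctrl.ik(position, orientation): joint angles nearest the present ones, or None.
- ctrl.read_state(): the state.
- read_camera(name): name is "scene" or "top" or "wrist"; returns a dict with "img" (400x640x3 uint8, blue, green, red), "range_z" (400x640 float32, mm along the optical axis (not along the pixel's ray), 0 where there is no reading), "intrinsics" (3x3 intrinsics, pixels), "pose" (4x4, takes a point from camera to world coordinates); the wrist camera has in their place "hand_eye" (4x4, takes a point from camera to tool coordinates, whose origin is the TCP and whose axes are the flange's). Camera axes: x right, y down, z forward; pixel columns grow to the right and rows downward; lengths in mm; the calibration is good to about 2 mm. A picture is of the moment at which its call begins: read the wrist's pose just before it.
A pose or a line that the arm cannot do raises ctrl.MotionError and nothing moves.
- ticket.hand_in(): hands the job in; it is judged then, once.
The state is a dict: "clock": time; "joint_pos": joint angles; "joint_velocities": joint speeds; "effort": joint torques, N m; "tool_pos": TCP position; "tcp_rot": TCP orientation; "contact_force": force on the tool from outside, world axes, zero at the start; "wrist_torque": the same for the moment, N m; "gripper_width": opening from 0.0 (shut) to 1.0 (fully open); "gripper_force": force on a finger pad.
Only numpy, scipy, OpenCV 4.12 (cv2) and the standard library are available. Lean on these libraries where they do the work, as an engineer would, in place of code of your own. Each camera call takes 0.05 s, during which the arm holds its last target. There are 200 camera calls.

## Task

Take the thin black ring out of its cradle, hang it over the steel bar of the blow-off stand and let go of it. Then press the stand's red spring-loaded dead-man lever down until its pointer is in the green band of the scale, about half-way and level, and keep it there: finish while still holding the lever in the green, with the ring hanging freely on the bar. Leave the grease pot, the loose grey ring and the tape roll alone.

Things in the scene. Friction and masses are not known exactly. Their poses are not given: they have to be found in the camera images.
- ring_centre (a point): Centre of the thin black steel ring: outside 92 mm, inside 80 mm (wall 6 mm), 12 mm thick, 0.14 kg, loose. z axis: the ring's axis, level at the start. It stands on edge in the cradle, centre 59 mm and top 105 mm above the bench; take it at its top from above, across the 12 mm. Hung on the bar, its centre is 103 to 106 mm up.
- cradle: Fixed aluminium cradle, 100 x 50 mm, holding the ring upright; its cheeks reach 40 mm above the bench. Origin at the centre of its underside; its y axis is level, along the ring's axis.
- stand: Fixed grey blow-off stand, base 140 x 150 mm, origin on its underside (4 mm off centre); x roughly away from the robot, y to the left of that, z up. In this frame (mm): bar along y at x = 34; its post (top z = 150) at y = -62; copper pipe below the post end; lever at x = -42, parallel to the bar; white scale, 145 high, at x = -28, y = 57 to 75, with the green band.
- bar_mid (a point): On the axis of the level steel bar (12 mm thick), middle of its free length, where the ring hangs well: x = 34, y = 18, z = 137 mm of the stand, axes as the stand's. A black stop collar sits on the bar at y = -36 to -30 mm of the stand.
- bar_end (a point): Tip of the bar's free end, on its axis: x = 34, y = 72, z = 137 mm of the stand, axes as the stand's (the bar runs along y). The ring goes on over this end, moving in -y.
- lever_pad (a point): Centre of the top of the red lever pad, 26 mm (stand's x) by 44 mm along the lever (its y): press here from above with shut fingers. Pivot: level along the stand's x at y = -55, z = 97 mm of the stand; the pad's centre is 88 mm from it. Pad top 127 mm above the bench at rest; level, in mid-green, it is at x = -42, y = 33, z = 104 mm of the stand.
- lever (a joint): Angle of the spring-loaded lever, rad: 0 at rest (pad end raised by 0.26), grows as it is pressed, 0.26 when level, its black pointer in mid-green (band 0.18 to 0.34), stop at 0.52. The spring pushes back at the pad with about 3 N at first, 6 to 7 N in the green, 10 N at the stop, and returns it when let go.
- grease_pot: Cream grease pot with a green lid, 63 mm across, 54 mm high, origin at the centre of its underside. A bystander.
- step_ring: Grey stepped steel ring lying flat, 96 mm across, 24 mm high, origin at the centre of its underside. A bystander.
- tape_roll: Yellow tape roll lying flat, 84 mm across, 19 mm high, origin at the centre of its underside. A bystander.

How it is judged (in metres and radians):
On the way:
1. the ring hangs on the bar, let go (x of ring_centre in the frame of stand between 0.016 and 0.052 m and y of ring_centre in the frame of stand between -0.028 and 0.066 m and z of ring_centre in the frame of stand between 0.092 and 0.116 m and contact force between wash_ring and stand above 0.5 N and linear speed of wash_ring below 0.03 m/s and contact force between each of the arm, the fingers and wash_ring below 0.1 N), for 0.2 s.
At the end, for the whole second after the job is handed in: The ring hangs at rest on the bar (centre 92 to 116 mm up, within 18 mm of the bar's line sideways, between collar and free end), touched by no part of the robot, while the robot holds the lever still in the green band (0.18 to 0.34 rad) with over 1 N (all of step 1 and value of joint lever between 0.18 and 0.34 rad and velocity of joint lever between -0.1 and 0.1 rad/s and contact force between any of the fingers, the arm and lever above 1 N); the arm keeps its last pose, push and grip.
It fails at once if a bystander (grease pot, loose grey ring, tape roll) was moved by more than 20 mm (distance of any of grease_pot, step_ring, tape_roll from where it was at the start of the episode above 0.02 m).
It also fails if it takes over 42 s, if anything falls off the work surface, if the arm or the gripper's body presses on something with over 40 N, if the wrist force passes 120 N, or if a joint passes its speed limit or range.

## Working session

There is one attempt and no reset: what is moved stays moved. The work goes in short steps, each a Python script; the robot and the scene stay as the last script left them, time stands still between calls to the robot, and variables do not carry over. Pictures are saved under pics/ and viewed, at most 10 in all, crops included, and the job is handed in when it is done.

```bash
mkdir -p pics; cat > h.py <<'E'
import numpy as np, cv2
from rig import ctrl, read_camera, ticket
from scipy.spatial.transform import Rotation as R
def tool():
    s=ctrl.read_state(); T=np.eye(4); T[:3,:3]=R.from_euler('xyz',s['tcp_rot']).as_matrix() if np.shape(s['tcp_rot'])==(3,) else np.array(s['tcp_rot']); T[:3,3]=s['tool_pos']; return T
def cam(n):
    T=tool() if n=='wrist' else None
    c=read_camera(n)
    c['P']=T@np.array(c['hand_eye']) if n=='wrist' else np.array(c['pose'])
    return c
def cloud(c):
    K=np.array(c['intrinsics']); z=c['range_z']; v,u=np.mgrid[:400,:640]
    p=np.stack([(u-K[0,2])/K[0,0]*z,(v-K[1,2])/K[1,1]*z,z],-1)
    w=p@c['P'][:3,:3].T+c['P'][:3,3]; w[z<=0]=np.nan; return w
E
python3 - <<'E'
from h import *
for n in('scene','top'):
    c=cam(n); cv2.imwrite(f'pics/{n}0.png',c['img']); np.savez(f'{n}0.npz',**c); print(n,c['P'].round(3).tolist(),(c['range_z']>0).mean())
print(ctrl.read_state())
E
```

```text
scene [[-0.869, -0.276, 0.41, -146.263], [-0.494, 0.507, -0.706, 1325.515], [-0.013, -0.816, -0.577, 828.346], [0.0, 0.0, 0.0, 1.0]] 0.96683203125
top [[0.016, -0.997, 0.082, 296.724], [-1.0, -0.017, -0.017, 441.317], [0.019, -0.081, -0.997, 1149.128], [0.0, 0.0, 0.0, 1.0]] 0.99597265625
{'clock': 0.1, 'joint_pos': array([ 1.06139711e+00,  3.51188564e-01,  1.65236595e+00,  9.94623357e-07,
        1.13910019e+00, -8.45952014e-02]), 'joint_velocities': array([ 1.24048638e-03, -7.34273779e-04, -1.27117721e-03, -8.71676526e-05,
        1.14073921e-03, -5.67528144e-04]), 'effort': array([-1.70951030e-04, -4.98028386e+01, -2.85709691e+01,  7.00258906e-02,
        2.37407454e-02, -3.05735171e-05]), 'tool_pos': array([226.48261848, 500.82376847, 187.94965227]), 'tcp_rot': array([-3.14053447e+00, -9.06375749e-05,  2.71678817e+00]), 'contact_force': array([0.72691692, 0.47473892, 0.31079096]), 'wrist_torque': array([-0.01025212,  0.00146665,  0.0538114 ]), 'gripper_force': 0.0, 'gripper_width': 1.004871397867568}
```

View pics/scene0.png

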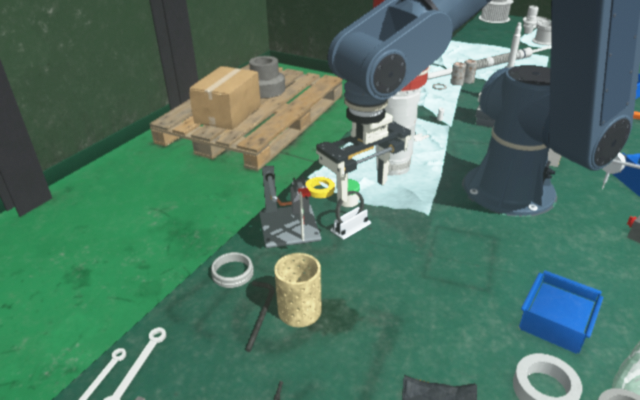

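View pics/top0.png

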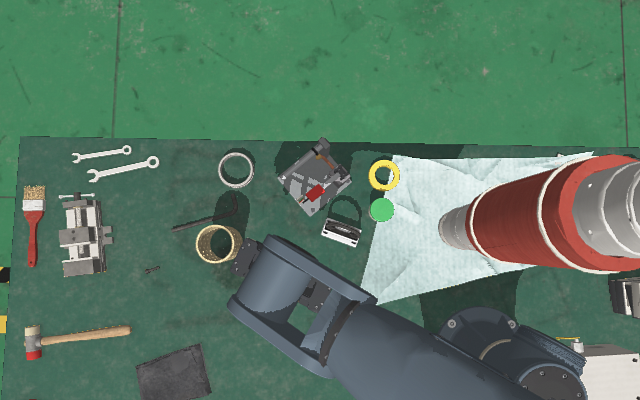

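The scene picture shows the stand at about (288,215) and the cradle with the ring at (350,215). The top picture shows the stand at (315,178), red pad (314,192), cradle (342,232), pot (381,210), tape roll (384,175) and grey ring (236,170).

```bash
python3 - <<'E'
from h import *
c=dict(np.load('top0.npz')); w=cloud(c)
for n,(u,v) in dict(stand=(315,178),pad=(314,192),cradle=(342,232),pot=(381,210)).items(): print(n,w[v,u].round(0))
im=c['img'][130:255,260:410]; a=cv2.resize(im,None,fx=5,fy=5,interpolation=cv2.INTER_CUBIC)
cv2.imwrite('pics/topc.png',a[:600])
hsv=cv2.cvtColor(c['img'],cv2.COLOR_BGR2HSV)
sub=np.zeros((400,640),bool); sub[130:255,260:400]=1
red=sub&((hsv[...,0]<6)|(hsv[...,0]>174))&(hsv[...,1]>150)&(hsv[...,2]>90)
print('red',red.sum(),w[red].mean(0))
m=red&(w[...,2]>90); print(cv2.minAreaRect(w[m][:,:2].astype(np.float32)), np.median(w[m],0))
# high points
for lo,hi,name in((80,115,'80-115'),(115,135,'b'),(135,160,'c')):
    m=sub&(w[...,2]>lo)&(w[...,2]<hi); n,l,s,ct=cv2.connectedComponentsWithStats(m.astype(np.uint8))
    for i in range(1,n):
        if s[i,4]>5: print(name,s[i].tolist(),w[l==i].mean(0).round(0),cv2.minAreaRect(w[l==i][:,:2].astype(np.float32)))
E
```

```text
stand [458. 442.  17.]
pad [408. 444. 128.]
cradle [315. 369.  21.]
pot [372. 271.  56.]
red 173 [406.79891193 442.36040455 128.18021234]
((407.2259521484375, 441.8664245605469), (23.95095443725586, 41.876129150390625), 41.64713668823242) [407.47012083 441.82529801 129.24540586]
80-115 [321, 149, 9, 6, 23] [514. 419.  99.] ((514.43115234375, 418.7878723144531), (20.220977783203125, 9.390249252319336), 86.5641860961914)
80-115 [326, 164, 24, 23, 218] [455. 386. 103.] ((452.722412109375, 393.9239501953125), (36.672279357910156, 65.98658752441406), 33.58169174194336)
80-115 [298, 197, 6, 5, 11] [393. 477. 103.] ((392.5634460449219, 477.14056396484375), (1.3108503818511963, 15.777173042297363), 41.824989318847656)
80-115 [328, 221, 32, 15, 160] [326. 368.  97.] ((325.55523681640625, 366.9722900390625), (82.21942901611328, 14.901927947998047), 71.29036712646484)
b [323, 148, 7, 4, 10] [513. 418. 124.] ((513.1005859375, 416.52960205078125), (5.527787685394287, 14.829038619995117), 6.661962032318115)
b [302, 181, 25, 22, 223] [409. 441. 127.] ((407.7361755371094, 441.7881164550781), (25.826143264770508, 78.5566177368164), 41.0168571472168)
c [281, 137, 50, 43, 373] [492. 460. 145.] ((483.2950134277344, 467.1212158203125), (29.2789249420166, 142.8712158203125), 42.89723587036133)
c [297, 195, 6, 6, 15] [394. 479. 144.] ((393.8764343261719, 479.0989990234375), (3.7421457767486572, 16.435016632080078), 40.42206954956055)
```

View pics/topc.png

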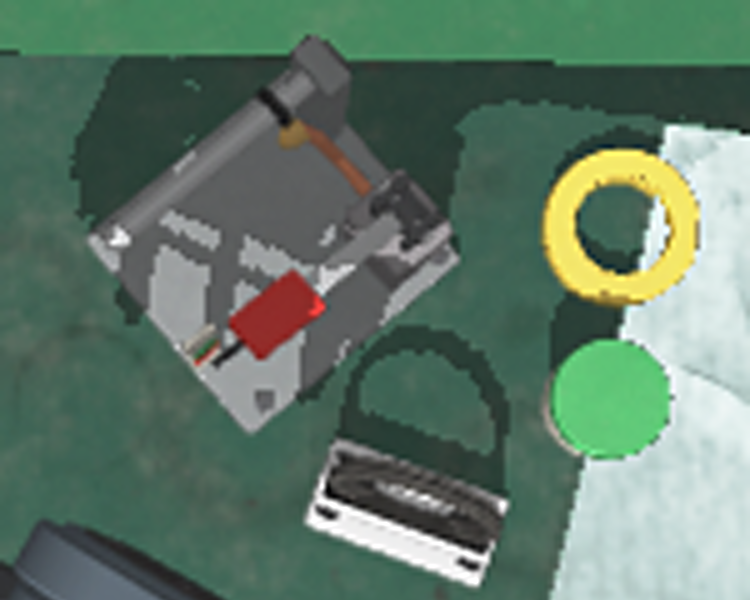

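The crop shows the bar running from the post at top right (320,62) to its free tip at lower left (100,240), and the red pad at (275,315). The ring sits on edge in the cradle at about (415,495). The stand yaw is about 41° and the ring's axis is about -19°. Next I'll go above each and look from close by.

```bash
python3 - <<'E'
from h import *
d=np.deg2rad
def go(p,yaw):
    print(ctrl.ik(p,[np.pi,0,d(yaw)])); ctrl.reach(p,[np.pi,0,d(yaw)])
go([400,430,330],-139); ctrl.pause(.3)
c=cam('wrist'); np.savez('w1.npz',**c); a=c['img']
go([326,367,220],-108.7); ctrl.pause(.3)
c=cam('wrist'); np.savez('w2.npz',**c); 
b=np.vstack([a,c['img']]); cv2.imwrite('pics/w12.png',cv2.resize(b,(480,600),interpolation=cv2.INTER_AREA))
print(c['hand_eye'],ctrl.read_state()['clock'])
E
```

```text
[ 0.74226572  0.32094386  1.34789893  0.          1.47274986 -1.5441156 ]
[ 0.74962262  0.20899509  1.76093609  0.          1.17166147 -2.06559347]
[[-2.75563937e-04 -9.62630161e-01 -2.70819309e-01  7.52096668e+01]
 [ 9.99999783e-01 -4.27381368e-04  5.01612378e-04 -5.22188262e-02]
 [-5.98610331e-04 -2.70819112e-01  9.62630069e-01 -1.95266951e+02]
 [ 0.00000000e+00  0.00000000e+00  0.00000000e+00  1.00000000e+00]] 2.75
```

View pics/w12.png

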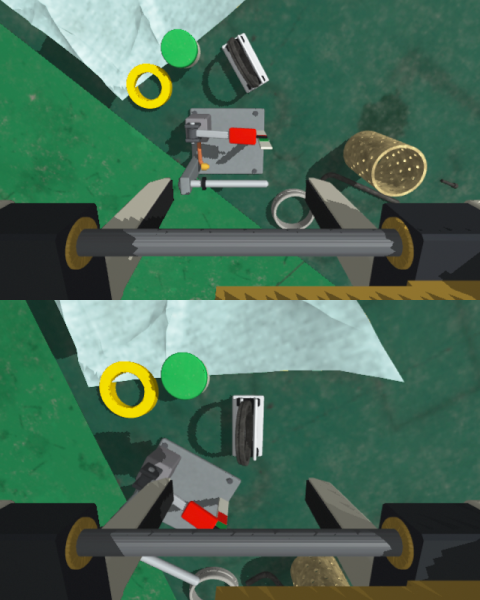

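The top half shows the stand face-on: bar from (205,183) to (268,183), pad at (242,135). The lower half shows the ring edge-on in the cradle at (243,432). I'll fit both from the depth clouds.

```bash
python3 - <<'E'
from h import *
def box(c,x0,x1,y0,y1):
    m=np.zeros((400,640),bool); m[y0:y1,x0:x1]=1; return m
c=dict(np.load('w1.npz')); w=cloud(c)
m=box(c,276,375,225,262)&(w[...,2]>128)&(w[...,2]<155); p=w[m].astype(np.float32)
print('bar',m.sum(),p.mean(0),p[:,2].max(),cv2.minAreaRect(p[:,:2]))
vx,vy,x0,y0=cv2.fitLine(p[:,:2],cv2.DIST_HUBER,0,.01,.01).ravel(); d=np.array([vx,vy]); d*=np.sign(d[1]); t=(p[:,:2]-[x0,y0])@d
print('dir',d,np.rad2deg(np.arctan2(-d[0],d[1])),'tip',np.array([x0,y0])+d*t.max(),'start',np.array([x0,y0])+d*t.min())
hsv=cv2.cvtColor(c['img'],cv2.COLOR_BGR2HSV)
m=box(c,290,355,160,200)&((hsv[...,0]<6)|(hsv[...,0]>174))&(hsv[...,1]>150)&(w[...,2]>110); p=w[m].astype(np.float32)
print('pad',m.sum(),p.mean(0),cv2.minAreaRect(p[:,:2]))
for f in('w1','w2'):
    c=dict(np.load(f+'.npz')); w=cloud(c)
    for lo in(80,95):
        m=(w[...,2]>lo)&(w[...,2]<112)&(np.hypot(w[...,0]-326,w[...,1]-367)<60)
        p=w[m].astype(np.float32); print(f,'ring',lo,m.sum(),p.mean(0),p[:,2].max(),cv2.minAreaRect(p[:,:2]))
E
```

```text
Traceback (most recent call last):
cv2.error: OpenCV(4.12.0) /io/opencv/modules/imgproc/src/convhull.cpp:143: error: (-215:Assertion failed) total >= 0 && (depth == CV_32F || depth == CV_32S) in function 'convexHull'
```

```bash
cat > m.py <<'E'
from h import *
def box(c,x0,x1,y0,y1):
    m=np.zeros((400,640),bool); m[y0:y1,x0:x1]=1; return m
def rect(p): return cv2.minAreaRect(np.ascontiguousarray(p[:,:2],dtype=np.float32))
c=dict(np.load('w1.npz')); w=cloud(c)
print(w[244,320],w[180,322])
m=box(c,276,375,225,262)&(w[...,2]>128)&(w[...,2]<155); p=w[m].astype(np.float32); q=np.ascontiguousarray(p[:,:2])
print('bar',m.sum(),p.mean(0),p[:,2].max(),rect(p))
vx,vy,x0,y0=cv2.fitLine(q,cv2.DIST_HUBER,0,.01,.01).ravel(); d=np.array([vx,vy]); d*=np.sign(d[1]); t=(q-[x0,y0])@d
print('dir',d,np.rad2deg(np.arctan2(-d[0],d[1])),'tip',np.array([x0,y0])+d*t.max(),'start',np.array([x0,y0])+d*t.min())
hsv=cv2.cvtColor(c['img'],cv2.COLOR_BGR2HSV)
m=box(c,290,355,160,200)&((hsv[...,0]<6)|(hsv[...,0]>174))&(hsv[...,1]>150)&(w[...,2]>110); p=w[m]
print('pad',m.sum(),p.mean(0),rect(p))
for f in('w1','w2'):
    c=dict(np.load(f+'.npz')); w=cloud(c)
    for lo in(80,95):
        m=(w[...,2]>lo)&(w[...,2]<112)&(np.hypot(w[...,0]-326,w[...,1]-367)<60)
        p=w[m]; print(f,'ring',lo,m.sum(),p.mean(0),p[:,2].max(),rect(p))
E
python3 m.py
```

```text
[463.80174209 487.9800792  141.26265915] [404.96591494 439.97167249 127.34394288]
bar 802 [467.9845  484.80273 140.30284] 144.074 ((468.2161865234375, 486.13250732421875), (11.063152313232422, 98.92649841308594), 40.56685256958008)
dir [-0.65166175  0.7585097 ] 40.667007 tip [434.8234 522.651 ] start [499.28293 447.62256]
pad 744 [405.19068755 442.18299419 126.14038827] ((400.5904541015625, 448.6634216308594), (25.392683029174805, 57.41215515136719), 40.53247833251953)
w1 ring 80 668 [325.04424532 367.35256044  96.20550338] 105.53813755272131 ((324.85711669921875, 367.887939453125), (79.76480865478516, 14.976092338562012), 70.86430358886719)
w1 ring 95 437 [325.67051316 367.27630671 100.06161845] 105.53813755272131 ((325.784423828125, 366.8722839355469), (54.77687454223633, 12.565185546875), 71.10787200927734)
w2 ring 80 946 [323.38181772 362.89194236  96.39304822] 105.81101670701537 ((324.68603515625, 367.0682678222656), (80.86430358886719, 14.276891708374023), 70.8678207397461)
w2 ring 95 628 [324.91085368 365.4898753  100.14118601] 105.81101670701537 ((325.89447021484375, 367.0689392089844), (55.10955810546875, 12.208529472351074), 70.21932983398438)
```

```bash
python3 - <<'E'
from h import *
d=np.deg2rad
o=[np.pi,0,d(-109.3)]
ctrl.grip(.5)
ctrl.servo_line([325.8,367,130],o,feed=120)
print(ctrl.servo_line([325.8,367,92],feed=60,until_force=8))
ctrl.grip(0,25); s=ctrl.read_state(); print(s['gripper_width'],s['gripper_force'],s['tool_pos'],s['contact_force'])
ctrl.servo_line([325.8,367,270],feed=120)
s=ctrl.read_state(); print(s['gripper_width'],s['gripper_force'],s['contact_force'])
ys=np.array([-.651,.759]); tip=np.array([434.8,522.7]); a=tip+45*ys
ctrl.reach([*a,270],[np.pi,0,d(-139.4)])
ctrl.pause(.3)
c=cam('wrist'); np.savez('w3.npz',**c); cv2.imwrite('pics/w3.png',c['img'])
s=ctrl.read_state(); print(s['tool_pos'],s['tcp_rot'],s['clock'],a)
E
```

```text
False
0.001572804511517181 0.0 [325.81891355 367.0257833   92.00787582] [ 0.24866129 -0.10253572 -0.65862484]
0.005559356432218965 0.0 [ 0.54602866 -0.52049329  0.44332048]
[405.57485623 556.49492806 270.58057673] [ 3.14148916e+00  6.94619116e-04 -2.43304860e+00] 9.0167 [405.505 556.855]
```

View pics/w3.png

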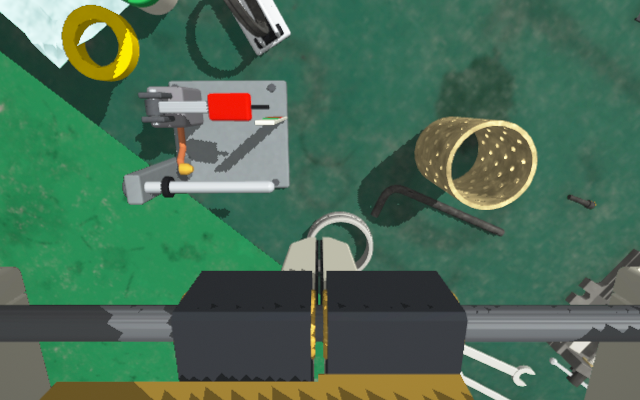

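The fingers are shut and empty, and the ring is still in the cradle at (245,20). The finger tips pass beside the bar's tip as planned. I'll look at the ring again before regrasping.

```bash
python3 - <<'E'
from h import *
d=np.deg2rad
ctrl.grip(.5)
ctrl.reach([325.8,367,220],[np.pi,0,d(-109.3)]); ctrl.pause(.2)
c=cam('wrist'); w=cloud(c); print(tool().round(2))
for lo in(60,80,95):
    m=(w[...,2]>lo)&(w[...,2]<112)&(np.hypot(w[...,0]-326,w[...,1]-367)<70)
    p=w[m]; print('ring',lo,m.sum(),p.mean(0),p[:,2].max(),cv2.minAreaRect(np.ascontiguousarray(p[:,:2],dtype=np.float32)))
cv2.imwrite('pics/w4.png',c['img']); np.savez('w4.npz',**c); print(ctrl.read_state()['clock'])
E
```

```text
[[-3.3000e-01 -9.4000e-01 -0.0000e+00  3.2612e+02]
 [-9.4000e-01  3.3000e-01  0.0000e+00  3.6766e+02]
 [-0.0000e+00  0.0000e+00 -1.0000e+00  2.1992e+02]
 [ 0.0000e+00  0.0000e+00  0.0000e+00  1.0000e+00]]
ring 60 1083 [321.93756795 360.80513279  93.50515473] 105.20748685266221 ((322.9203186035156, 367.7352294921875), (91.10508728027344, 17.56910514831543), 71.20249938964844)
ring 80 953 [323.36529    363.0414032   96.37527939] 105.20748685266221 ((324.5757141113281, 367.0811767578125), (80.43574523925781, 13.910270690917969), 71.01329040527344)
ring 95 634 [324.8481609  365.63034967 100.12024399] 105.20748685266221 ((325.5025939941406, 366.3306884765625), (55.04450988769531, 11.624306678771973), 70.93345642089844)
11.0167
```

View pics/w4.png

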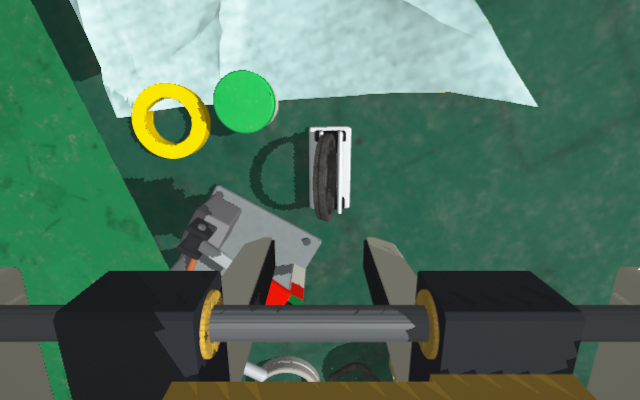

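The ring is unmoved, centred at about (325,175) px, so the pads evidently don't reach the finger tips. I'll regrasp deeper, with the grasp point at ring-wall height.

```bash
python3 - <<'E'
from h import *
d=np.deg2rad
o=[np.pi,0,d(-109.2)]
ctrl.servo_line([325.6,366.7,130],o,feed=150)
for z in (83,78):
    print(ctrl.servo_line([325.6,366.7,z],feed=60,until_force=8))
    ctrl.grip(0,30); s=ctrl.read_state(); print(z,s['gripper_width'],s['gripper_force'],s['tool_pos'],s['contact_force'])
    if s['gripper_width']>.08: break
    ctrl.grip(.5)
else: raise SystemExit('no grasp')
ctrl.servo_line([325.6,366.7,270],feed=150)
ctrl.pause(.2); s=ctrl.read_state(); print(s['gripper_width'],s['gripper_force'],s['contact_force'],s['clock'])
E
```

```text
False
83 0.004343561172734504 0.0 [325.58203589 366.69129027  82.99367205] [ 0.23137364 -1.31642611  0.2011996 ]
False
78 0.004085456232726562 0.0 [325.60709106 366.68727504  77.99166071] [-0.48867494  0.27229672  0.10652593]no grasp
```

```bash
python3 - <<'E'
from h import *
c=cam('wrist'); s=cam('scene'); print(ctrl.read_state()['gripper_width'],ctrl.read_state()['clock'])
K=np.array(c['intrinsics'])
def px(c,p):
    q=np.linalg.inv(c['P'])@np.array([*p,1]); k=np.array(c['intrinsics'])@q[:3]; return (k[:2]/k[2]).round(0)
print(px(c,[325.6,366.7,78]),px(s,[325.6,366.7,78]),px(c,[325.6,366.7,105]))
w=cloud(c)
a=cv2.resize(c['img'],(480,300)); u,v=map(int,px(s,[325.6,366.7,78])); b=cv2.resize(s['img'][v-38:v+37,u-60:u+60],(480,300),interpolation=cv2.INTER_CUBIC)
cv2.imwrite('pics/w5.png',np.vstack([a,b]))
E
```

```text
0.5006349702348173 16.5667
[319. 233.] [348. 200.] [319. 252.]
```

View pics/w5.png

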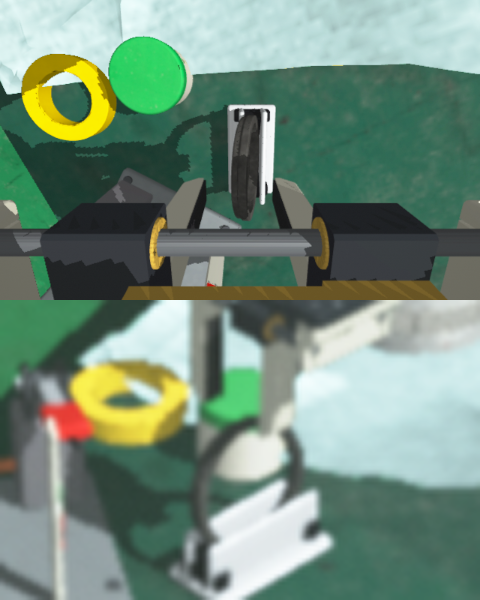

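The wrist view (top) shows the ring at (243,165) between the fingers at (200,180) and (280,180). The scene crop also shows the fingers straddling the ring top at (255,418). So closing should clamp it, and I'll watch the closing in steps.

```bash
python3 - <<'E'
from h import *
def st(t):
    s=ctrl.read_state(); print(t,round(s['clock'],2),round(s['gripper_width'],4),round(s['gripper_force'],2),s['contact_force'].round(1),s['tool_pos'].round(1))
ctrl.servo_line([325.6,366.7,82],feed=60)
for g in (.25,.14,.1,0):
    ctrl.grip(g,30); st(g)
ctrl.pause(.3); st('p')
c=cam('wrist'); s=cam('scene'); st('c')
a=c['img'][120:400,160:480]; b=s['img'][160:245,295:400]
cv2.imwrite('pics/w6.png',np.hstack([cv2.resize(a,(457,400)),cv2.resize(b,(343,278),interpolation=cv2.INTER_CUBIC)[:278].copy() if 0 else cv2.resize(b,(343,400),interpolation=cv2.INTER_CUBIC)]))
E
```

```text
0.25 17.43 0.2492 0.0 [ 0.3 -0.  -0.2] [325.6 366.7  82. ]
0.14 17.87 0.1407 0.0 [-0.  -0.5 -0.7] [325.6 366.7  82. ]
0.1 18.19 0.1013 0.0 [-0.1 -0.7 -0.1] [325.6 366.7  82. ]
0 18.58 0.0017 0.0 [ 0.6 -0.1 -0.1] [325.6 366.7  82. ]
p 18.88 0.0066 0.0 [-0.2  0.6 -0.4] [325.6 366.7  82. ]
c 18.98 0.0086 0.0 [-0.3  0.5  0.4] [325.6 366.7  82. ]
```

View pics/w6.png

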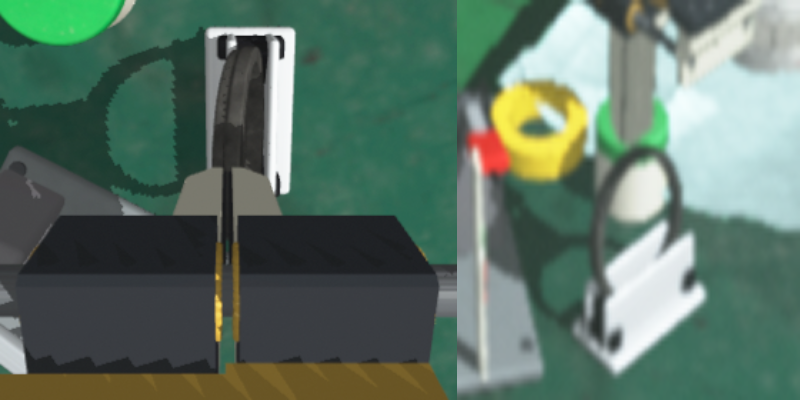

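The fingers are shut with nothing between them. In the scene half they end at about (632,142), above the ring top at (640,150), though the TCP should project to (630,188). I'll measure the true tip height with depth.

```bash
python3 - <<'E'
from h import *
s=cam('scene'); w=cloud(s); c=cam('wrist'); t=cam('top')
def px(c,p):
    q=np.linalg.inv(c['P'])@np.array([*p,1]); k=np.array(c['intrinsics'])@q[:3]; return (k[:2]/k[2]).round(1)
for z in (60,82,92,101,105,110,120,150): print(z,px(s,[325.6,366.7,z]))
for v in range(176,206,2): print(v,[(w[v,u].round(0).tolist(),s['img'][v,u].tolist()) for u in (346,349)])
# finger points in the tool frame from wrist
K=np.array(c['intrinsics']); z=c['range_z']; vv,uu=np.mgrid[:400,:640]
p=np.stack([(uu-K[0,2])/K[0,0]*z,(vv-K[1,2])/K[1,1]*z,z],-1)@np.array(c['hand_eye'])[:3,:3].T+np.array(c['hand_eye'])[:3,3]
for v in range(228,300,6): print(v,p[v,[290,300,310,318,322,330,345]].round(0).tolist())
E
```

```text
60 [347.9 205.4]
82 [348.  198.3]
92 [348.1 195. ]
101 [348.2 192. ]
105 [348.2 190.7]
110 [348.3 189. ]
120 [348.3 185.7]
150 [348.6 175.4]
176 [([327.0, 379.0, 155.0], [115, 123, 117]), ([318.0, 380.0, 158.0], [134, 145, 139])]
178 [([327.0, 379.0, 149.0], [115, 124, 118]), ([316.0, 383.0, 154.0], [135, 146, 140])]
180 [([326.0, 380.0, 144.0], [113, 122, 115]), ([316.0, 383.0, 149.0], [135, 146, 140])]
182 [([327.0, 378.0, 137.0], [110, 118, 112]), ([316.0, 383.0, 143.0], [133, 143, 138])]
184 [([327.0, 377.0, 130.0], [120, 130, 124]), ([317.0, 380.0, 135.0], [134, 144, 139])]
186 [([325.0, 380.0, 127.0], [122, 132, 126]), ([318.0, 379.0, 128.0], [135, 145, 140])]
188 [([326.0, 378.0, 120.0], [122, 133, 126]), ([317.0, 380.0, 123.0], [135, 148, 139])]
190 [([325.0, 380.0, 115.0], [120, 153, 114]), ([316.0, 381.0, 119.0], [109, 136, 103])]
192 [([331.0, 368.0, 100.0], [79, 111, 67]), ([323.0, 367.0, 102.0], [65, 71, 60])]
194 [([325.0, 379.0, 103.0], [64, 67, 60]), ([321.0, 372.0, 100.0], [102, 116, 99])]
196 [([322.0, 385.0, 101.0], [111, 118, 112]), ([359.0, 292.0, 33.0], [207, 21
[... 1440 characters left out ...]
 -66.0], [0.0, -0.0, -49.0], [8.0, 1.0, -64.0], [9.0, 5.0, -66.0], [9.0, 11.0, -66.0]]
276 [[36.0, -7.0, -122.0], [36.0, -4.0, -122.0], [36.0, -2.0, -121.0], [-2.0, -0.0, -50.0], [8.0, 1.0, -68.0], [36.0, 3.0, -122.0], [35.0, 6.0, -120.0]]
282 [[36.0, -7.0, -125.0], [36.0, -4.0, -124.0], [35.0, -2.0, -123.0], [-5.0, -0.0, -50.0], [8.0, 1.0, -74.0], [36.0, 3.0, -125.0], [36.0, 6.0, -124.0]]
288 [[36.0, -6.0, -127.0], [36.0, -4.0, -127.0], [36.0, -2.0, -127.0], [-86.0, -1.0, 84.0], [8.0, 1.0, -78.0], [36.0, 2.0, -127.0], [36.0, 6.0, -127.0]]
294 [[36.0, -6.0, -129.0], [36.0, -4.0, -129.0], [36.0, -2.0, -130.0], [-91.0, -1.0, 83.0], [32.0, 1.0, -122.0], [36.0, 2.0, -130.0], [36.0, 6.0, -129.0]]
```

The real finger tips are about 32 mm behind the nominal TCP: visible finger points end at tool z ≈ -32, or about 115 mm world height. So all the grasps were too high. I'll regrasp with that correction.

```bash
python3 - <<'E'
from h import *
d=np.deg2rad
def st(t):
    s=ctrl.read_state(); print(t,round(s['clock'],2),round(s['gripper_width'],4),round(s['gripper_force'],2),s['contact_force'].round(1),s['tool_pos'].round(1)); return s
ctrl.servo_line([325.6,366.7,88],feed=100); ctrl.grip(.4)
for z in (57,51):
    print(ctrl.servo_line([325.6,366.7,z],feed=100,until_force=8))
    ctrl.grip(0,30); s=st(z)
    if s['gripper_width']>.08: break
    ctrl.grip(.4)
else: raise SystemExit('no grasp')
ctrl.servo_line([325.6,366.7,230],feed=150); s=st('lift')
if s['gripper_width']<.08: raise SystemExit('lost')
a=np.array([434.8,522.7])+45*np.array([-.651,.759])
ctrl.reach([*a,230],[np.pi,0,d(-139.4)]); st('app')
c=cam('wrist'); np.savez('w7.npz',**c); cv2.imwrite('pics/w7.png',c['img'])
E
```

```text
False
57 21.18 0.1167 29.91 [0.  0.2 2.2] [325.7 366.8  57.2]
lift 22.48 0.1168 29.92 [-0.2 -0.2 -2.1] [325.3 366.4 229.2]
app 23.32 0.1146 29.92 [-0.9  0.  -1.8] [405.3 556.1 229.5]
```

View pics/w7.png

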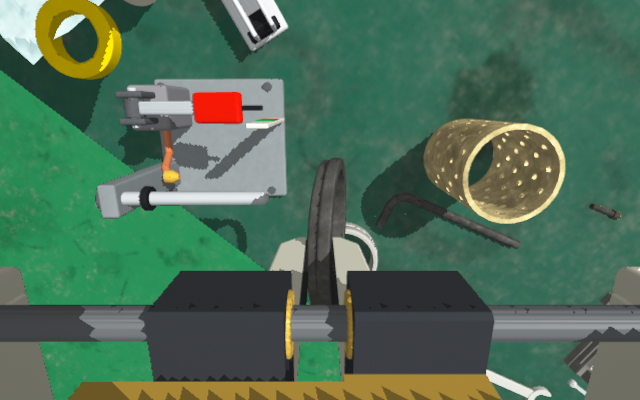

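The ring is held at (327,230), clear of the bar tip at (268,198). Now I'll thread it on.

```bash
python3 - <<'E'
from h import *
def st(t):
    s=ctrl.read_state(); print(t,round(s['clock'],2),round(s['gripper_width'],4),round(s['gripper_force'],2),s['contact_force'].round(1),s['tool_pos'].round(1)); return s
a=np.array([434.8,522.7])+45*np.array([-.651,.759]); b=np.array([470,481.7])
ctrl.servo_line([*a,118],feed=120); st('low')
if ctrl.servo_line([*b,118],feed=70,until_force=8): st('hit'); raise SystemExit
st('in')
print(ctrl.servo_line([*b,113.5],feed=20,until_force=4)); st('down')
ctrl.grip(.4); st('open'); ctrl.pause(.2)
ctrl.servo_line([*b,230],feed=150); st('up')
w=cam('wrist'); np.savez('w8.npz',**w); s=cam('scene'); np.savez('s8.npz',**s)
cv2.imwrite('pics/w8.png',np.hstack([cv2.resize(w['img'][60:340,120:520],(400,280)),cv2.resize(s['img'][150:255,235:385],(400,280),interpolation=cv2.INTER_CUBIC)]))
E
```

```text
low 24.45 0.1177 29.92 [ 0.3 -0.3 -2. ] [405.8 557.2 119. ]
in 26.02 0.1145 29.92 [-0.2 -0.2 -1.9] [469.7 482.  118. ]
False
down 26.39 0.1165 29.92 [ 0.5 -0.3 -1.8] [469.9 481.7 113.3]
open 27.04 0.3963 0.0 [-0.2 -0.8 -0.2] [470.  481.7 113.5]
up 28.17 0.3976 0.0 [ 0.   0.6 -0.9] [469.7 481.4 228.9]
```

View pics/w8.png

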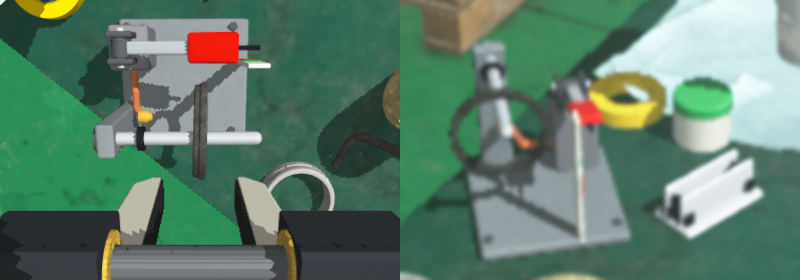

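The left half shows the ring hanging on the bar at (200,130), and the right half confirms it at (500,130). Next is the lever, with the angle measured from the slope of the red pad in depth.

```bash
cat > l.py <<'E'
from h import *
def st(t):
    s=ctrl.read_state(); print(t,round(s['clock'],2),s['contact_force'].round(1),s['tool_pos'].round(1)); return s
ys=np.array([-.651,.759]); xs=np.array([.759,.651]); o=np.array([470,481.7])-34*xs-18*ys; P=o-42*xs+33*ys
def ang():
    for n in('wrist','scene','top'):
        c=cam(n); w=cloud(c); h=cv2.cvtColor(c['img'],cv2.COLOR_BGR2HSV)
        m=((h[...,0]<6)|(h[...,0]>174))&(h[...,1]>150)&(np.hypot(w[...,0]-P[0],w[...,1]-P[1])<40)&(w[...,2]>80)
        p=w[m]
        if len(p)<15: print(n,len(p)); continue
        y=(p[:,:2]-o)@ys; x=(p[:,:2]-o)@xs; A=np.c_[y-33,x+42,np.ones(len(p))]
        keep=np.ones(len(p),bool)
        for _ in range(4):
            k=np.linalg.lstsq(A[keep],p[keep,2],rcond=None)[0]; r=abs(A@k-p[:,2]); keep=r<max(2,1.5*np.median(r))
        print(n,len(p),keep.sum(),'slope,xs,z33',k.round(3),'y',y.min().round(),y.max().round())
E
python3 - <<'E'
from l import *
print(P); ang()
ctrl.grip(0); ctrl.servo_line([*P,135],feed=150)
print(ctrl.servo_line([*P,80],feed=40,until_force=2.5)); s=st('touch')
if s['tool_pos'][2]>85:
    ctrl.servo_line([*P,s['tool_pos'][2]-12],feed=60); st('press')
ang(); st('e')
E
```

```text
[402.551 443.609]
wrist 1555 1470 slope,xs,z33 [2.62000e-01 2.00000e-03 1.27142e+02] y 9.0 51.0
scene 62 46 slope,xs,z33 [2.25000e-01 3.70000e-02 1.25738e+02] y 12.0 57.0
top 0
True
touch 31.05 [ 0.5 -0.   2.8] [402.4 443.5  96.6]
press 31.41 [0.7 1.6 4.8] [402.8 443.9  85. ]
wrist 1355 1053 slope,xs,z33 [1.0700e-01 6.1000e-02 1.1323e+02] y 11.0 57.0
scene 39 30 slope,xs,z33 [-4.00000e-03  5.60000e-02  1.13696e+02] y 40.0 59.0
top 0
e 31.56 [-0.1  0.7  3.9] [402.8 443.9  85.2]
```

The pad is about 9 mm above level, so I'll go down that much.

```bash
python3 - <<'E'
from l import *
ctrl.servo_line([*P,75.8],feed=40); ctrl.pause(.3); st('press'); ang(); st('e')
c=cam('scene'); w=cloud(c); B=o+34*xs+18*ys
m=(c['img'].max(-1)<95)&(np.hypot(w[...,0]-B[0],w[...,1]-B[1])<52)&(w[...,2]>50)&(w[...,2]<155)
q=w[m]; y=(q[:,:2]-o)@ys; x=(q[:,:2]-o)@xs; k=abs(y-np.median(y))<12
print('ring',m.sum(),k.sum(),'y',np.median(y),'x',x[k].min(),x[k].max(),'z',q[k,2].min(),q[k,2].max())
E
```

```text
press 32.23 [-2.2  3.3  6.1] [402.6 444.2  76.6]
wrist 1466 1051 slope,xs,z33 [1.30000e-02 3.60000e-02 1.04989e+02] y 12.0 71.0
scene 43 31 slope,xs,z33 [-5.90000e-02  2.50000e-02  1.04623e+02] y 39.0 60.0
top 0
e 32.38 [-1.9  2.8  6.3] [402.6 444.2  76.6]
ring 374 339 y 24.037647819847727 x -4.8449274086898475 85.14218273342127 z 55.26295952785233 151.07288332804103
```

```bash
python3 -c "
from h import *
print(ticket.hand_in())"
```

```text
the job is handed in; nothing more can be done
None
```

I handed the job in at about 32 s of the 42 s limit, with the ring hanging free on the bar (centre about 103 mm up) and the lever held level at about 0.25 rad, mid-green, with roughly 6 N; I did not get a verdict back.

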